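# Finger-check the spring pins of a test jig

### The arm

A 7-joint arm with a two-finger parallel gripper is mounted at the origin on the work surface. World frame = base frame: x ahead of the robot, y to its left, z up, the work surface at z = 0. Lengths are in m, angles in rad, forces in N, time in s.
With the tool pointing down it reaches from about 0.425 to 0.875 m from the base axis. Payload 4.7 kg.
Tool frame: the origin (TCP) lies on the centre line of the jaws, within the pads' length; the fingertips stand ahead of it and the grasp point (between the pads) lies 11 mm behind it (arm.tip_reach is the x of the fingertips in the tool frame, in m); x points along the fingers, y is the direction in which the jaws open and shut, and the axes are right-handed (so a half turn about x gives the same grasp; the last joint's range is limited). The gripper opens to 85 mm and grips with 20 to 120 N. Pads are 22 mm wide; open, the fingers measure 114 mm over their backs; the gripper's body (76 mm by 85 mm) begins 54 mm behind the grasp point. The pads swing forward as they close: fully open they stand 13 mm farther back than shut.
Start: joints at [0.014, 0.321, -0.07, 1.45, 0.023, 1.371, -0.057], TCP at [0.65, -0, 0.208] pointing down, gripper open.
Joint ranges: [-2.86, 2.86], [-0.3, 2.09], [-1.38, 1.24], [0.06, 2.45], [-1.56, 4.7], [0.09, 2.05], [-2.69, 2.69]. Speed limits (rad/s): [2.57, 2.57, 3.14, 3.14, 3.14, 3.14, 3.14].

### API

Orientations are given as a rotation vector (axis times angle).
In Python, from cell import arm, solver, camera, get_calibration, monitor gives the robot as it stands. Calls block until the motion is done:
- arm.goto(position, orientation): joint-space move of the TCP to a pose.
- arm.move_l(position, max_speed=0.15, rot=None, stop_force=None): straight line of the TCP; rot=None keeps the orientation; max_speed is the mean speed in m/s. With stop_force (N) it stops when the force on the tool has changed by that much, and returns True; else False.
- arm.goto_joints(angles): joint-space move.
- arm.move_gripper(opening): opening from 0.0 (shut) to 1.0 (fully open); the grip force is fixed at half the most; returns when the fingers have stopped.
- arm.dwell(seconds).
- solver.solve_ik(position, orientation): joint angles nearest the present ones, or None.
- camera(name): name is "scene" or "side" or "wrist"; returns the picture (480x640x3 uint8, blue, green, red); there is no depth.
- get_calibration(name): a dict with "mtx" (3x3 intrinsics, pixels), "k1" (the pictures are not rectified: a ray, as slopes to the right and down, at radius r is drawn at 1 + k1 r^2 times it, then the intrinsics apply), "eye" and "orientation" of the camera in the world; the wrist camera has in their place "tool_from_camera" (4x4, takes a point from camera to tool coordinates, whose origin is the TCP and whose axes are the tool frame's). Camera axes: x right, y down, z forward; pixel columns grow to the right and rows downward; lengths in m; the calibration is good to about 2 mm. A picture is of the moment at which its call begins: read the wrist's pose just before it. get_calibration takes no time and is no camera call.
A pose or a line that the arm cannot do raises arm.IKError and nothing moves.
- arm.job_done(): hands the job in, once; it reports no verdict.
Readings, each from a call of its own:
- monitor.get_time_s(): time.
- monitor.get_qpos(): joint angles.
- monitor.get_qvel(): joint speeds.
- monitor.get_joint_efforts(): joint torques, N m.
- monitor.get_position(): TCP position.
- monitor.get_orientation(): TCP orientation.
- monitor.get_ft_force(): force on the tool from outside, world axes, zero at the start.
- monitor.get_wrist_torque(): the same for the moment, N m.
- monitor.get_finger_gap(): opening from 0.0 (shut) to 1.0 (fully open).
Only numpy, scipy, OpenCV 4.12 (cv2) and the standard library are available. Lean on these libraries where they do the work, as an engineer would, in place of code of your own. Each camera call takes 0.05 s, during which the arm holds its last target.

### The job

Check that no spring pin of the test jig is sticking: with a fingertip follow the curved row of five brass pins, starting at the end with the steel post, and gently press each pin in turn a few millimetres down, letting it spring back before you press the next, never down to its stop. Do not shift or lift the jig, leave the loose bushings and everything else where they are, and finish with the hand clear and all pins up.

Things in the scene. Friction and masses are not known exactly. Their poses are not given: they have to be found in the camera images.
- jig: pin test jig: grey block with aluminium top plate, 180 x 340 mm, plate top 42 mm high, loose but heavy (5 kg), flat on the table at any yaw. Origin: centre of its underside; y axis along its length towards the end with the steel post, z up. Five equal brass spring pins stand on it in an arc bulging to +x, at (x, y) mm: (-26, 108), (11, 54), (24, 0), (11, -54), (-26, -108)
- post_top (a point): top of the bare steel locating post, 18 mm across, fixed at the jig's start end, its top 78 mm above the table (12 mm above the pins), 49 mm from the first pin
- connector_top (a point): middle of the top of the flat black connector block at the jig's other end, 70 x 22 mm, 12 mm high on the plate (54 mm above the table)
- pin1 (a joint): how far the first pin is pressed down, in m: 0 up, 0.012 on its stop. The spring needs about 1 N to start and 0.5 N more per mm (7 N on the stop); the pin rises again by itself.
- pin1_top (a point): middle of the top of the first pin of the row, next to the steel post: low domed brass head 20 mm across and 8 mm high on an 8 mm stem, top 24 mm above the plate (66 mm above the table) when up; this point moves down with the pin
- pin2 (a joint): how far the second pin is pressed down, in m: 0 up, 0.012 on its stop. The spring needs about 1 N to start and 0.5 N more per mm (7 N on the stop); the pin rises again by itself.
- pin2_top (a point): middle of the top of the second pin of the row: low domed brass head 20 mm across and 8 mm high on an 8 mm stem, top 24 mm above the plate (66 mm above the table) when up; this point moves down with the pin
- pin3 (a joint): how far the third pin is pressed down, in m: 0 up, 0.012 on its stop. The spring needs about 1 N to start and 0.5 N more per mm (7 N on the stop); the pin rises again by itself.
- pin3_top (a point): middle of the top of the third pin of the row, the middle one: low domed brass head 20 mm across and 8 mm high on an 8 mm stem, top 24 mm above the plate (66 mm above the table) when up; this point moves down with the pin
- pin4 (a joint): how far the fourth pin is pressed down, in m: 0 up, 0.012 on its stop. The spring needs about 1 N to start and 0.5 N more per mm (7 N on the stop); the pin rises again by itself.
- pin4_top (a point): middle of the top of the fourth pin of the row: low domed brass head 20 mm across and 8 mm high on an 8 mm stem, top 24 mm above the plate (66 mm above the table) when up; this point moves down with the pin
- pin5 (a joint): how far the fifth pin is pressed down, in m: 0 up, 0.012 on its stop. The spring needs about 1 N to start and 0.5 N more per mm (7 N on the stop); the pin rises again by itself.
- pin5_top (a point): middle of the top of the fifth pin of the row, at the end with the black connector block: low domed brass head 20 mm across and 8 mm high on an 8 mm stem, top 24 mm above the plate (66 mm above the table) when up; this point moves down with the pin
- bushing1_center (a point): centre of a loose steel bushing (ring 28 mm across, 22 mm high, 16 mm hole) standing on the jig's plate in the hollow of the row, near the middle; to be left alone
- bushing2_center (a point): centre of a loose steel bushing (ring 28 mm across, 22 mm high, 16 mm hole) standing on the jig's plate in the hollow of the row, towards the connector block; to be left alone
- bushing3_center (a point): centre of a loose steel bushing (ring 28 mm across, 22 mm high, 16 mm hole) standing on the jig's plate outside the row, near the second pin; to be left alone
- can_center (a point): centre of an aluminium spray can, 60 mm across, 170 mm high, standing on the table; to be left alone
- jar_center (a point): centre of a grey jar, 64 mm across, 70 mm high, standing on the table; to be left alone
- scrapbin_center (a point): centre of a small blue open bin, 140 x 100 x 50 mm, on the table; to be left alone
- driver_grip (a point): handle of a screwdriver lying on the table; to be left alone

How it is judged:
By the outcome, as a careful person would: the job done as asked, in the order asked, and still so for the second after the job is handed in, with the robot touching nothing.
It also fails if it takes over 48 s, if anything falls off the work surface, if the arm or the gripper's body presses on something with over 40 N, if the wrist force passes 120 N, or if a joint passes its speed limit or range.

## Working session

There is one attempt and no reset: what is moved stays moved. The work goes in short steps, each a Python script; the robot and the scene stay as the last script left them, time stands still between calls to the robot, and variables do not carry over. Pictures are saved under pics/ and viewed, and the job is handed in when it is done.

```bash
mkdir -p pics; ls
python3 - <<'E'
from cell import arm, solver, camera, get_calibration, monitor
import cv2
for n in ("scene","side","wrist"):
    cv2.imwrite(f"pics/{n}0.png",camera(n)); print(n,get_calibration(n))
print(monitor.get_time_s(),monitor.get_position(),monitor.get_orientation(),arm.tip_reach)
E
```

```text
pics
scene {'mtx': array([[463.10870871,   0.        , 307.94867436],
       [  0.        , 463.10870871, 251.03404722],
       [  0.        ,   0.        ,   1.        ]]), 'k1': 0.031145965200950858, 'eye': array([1.23819623, 0.25806275, 0.66858165]), 'orientation': array([-1.36001318, -2.03539951,  1.01341974])}
side {'mtx': array([[502.3552951 ,   0.        , 324.22431752],
       [  0.        , 502.3552951 , 241.80657232],
       [  0.        ,   0.        ,   1.        ]]), 'k1': -0.03783979525812125, 'eye': array([ 0.24143795, -0.84559906,  0.69349491]), 'orientation': array([-2.16951198,  0.38458745, -0.1984543 ])}
wrist {'mtx': array([[419.1617421 ,   0.        , 321.3005691 ],
       [  0.        , 419.1617421 , 237.28890217],
       [  0.        ,   0.        ,   1.        ]]), 'k1': -0.03738484349661343, 'tool_from_camera': array([[ 2.99988430e-04, -2.86354945e-01,  9.58123560e-01,
        -1.64741721e-01],
       [ 9.99998361e-01, -1.62462029e-03, -7.98650638e-04,
        -4.02113632e-04],
       [ 1.78528454e-03,  9.58122229e-01,  2.86353988e-01,
        -7.22502494e-02],
       [ 0.00000000e+00,  0.00000000e+00,  0.00000000e+00,
         1.00000000e+00]])}
0.15 [ 6.49563402e-01 -7.51130214e-05  2.07465101e-01] [ 1.20847886  1.2102015  -1.21038956] 0.008
```

View pics/scene0.png

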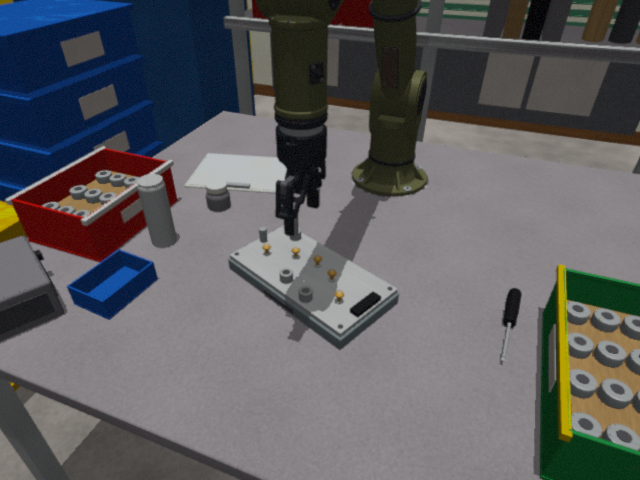

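View pics/side0.png

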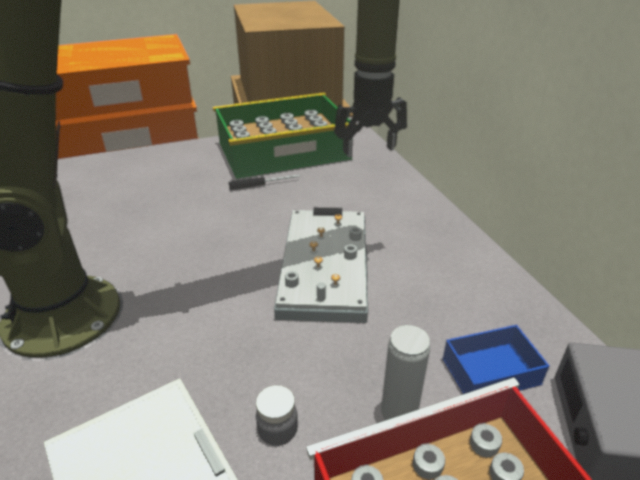

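View pics/wrist0.png

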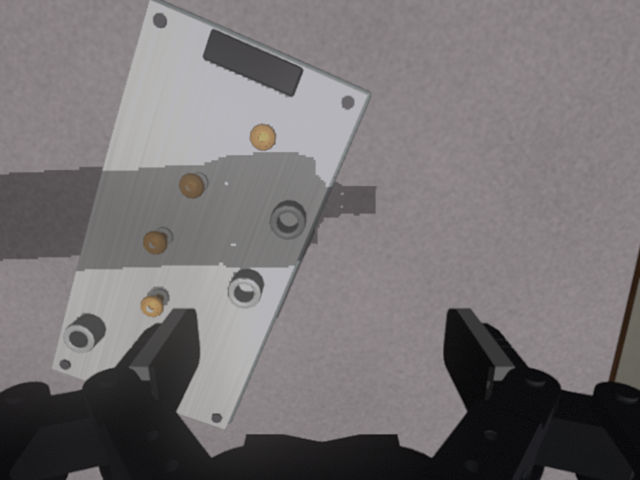

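The wrist view shows pins 5 to 2 at about (262,137), (191,185), (155,242) and (151,305). Pin 1 is behind the left finger, and the bushings are at (246,288), (288,220) and (82,335). The scene and side views show all five pins and the post. Next I'll mask the brass and cast rays.

```bash
cat > h.py <<'E'
import numpy as np, cv2
from scipy.spatial.transform import Rotation as R
from cell import arm, solver, camera, get_calibration, monitor
LOC=np.array([(-26,108),(11,54),(24,0),(11,-54),(-26,-108)])/1000.
def pose(n,p=None,o=None):
    c=get_calibration(n)
    if n=="wrist":
        T=np.eye(4);T[:3,:3]=R.from_rotvec(o).as_matrix();T[:3,3]=p
        T=T@c["tool_from_camera"];return c,T[:3,:3],T[:3,3]
    return c,R.from_rotvec(c["orientation"]).as_matrix(),c["eye"]
def cast(n,uv,z,p=None,o=None):
    c,Rm,e=pose(n,p,o);K=c["mtx"]
    d=np.array([(uv[0]-K[0,2])/K[0,0],(uv[1]-K[1,2])/K[1,1]]);u=d.copy()
    for _ in range(20):u=d/(1+c["k1"]*(u@u))
    r=Rm@np.array([u[0],u[1],1]);return e+r*(z-e[2])/r[2]
def brass(img):
    h=cv2.cvtColor(img,cv2.COLOR_BGR2HSV)
    m=cv2.inRange(h,(10,110,70),(28,255,255))
    n,l,s,c=cv2.connectedComponentsWithStats(m)
    return [(tuple(c[i].round(1)),int(s[i,4]),s[i,:4].tolist()) for i in range(1,n) if s[i,4]>=12]
def fit(W):  # rigid 2D fit LOC->W
    W=np.array(W);a=LOC-LOC.mean(0);b=W-W.mean(0)
    th=np.arctan2((a[:,0]*b[:,1]-a[:,1]*b[:,0]).sum(),(a*b).sum())
    M=np.array([[np.cos(th),-np.sin(th)],[np.sin(th),np.cos(th)]])
    t=W.mean(0)-M@LOC.mean(0);return th,t,M,(LOC@M.T+t-W)
E
python3 - <<'E'
from h import *
p=np.array([6.49563402e-01,-7.51130214e-05,2.07465101e-01]);o=np.array([1.20847886,1.2102015,-1.21038956])
roi={"scene":(220,220,410,350),"side":(270,200,375,320),"wrist":(50,0,380,430)}
for n in roi:
    print(n);x0,y0,x1,y1=roi[n]
    for c,a,b in brass(cv2.imread(f"pics/{n}0.png")):
        if x0<c[0]<x1 and y0<c[1]<y1: print(c,a,b,cast(n,c,.062,p,o).round(4))
E
```

```text
scene
(np.float64(266.1), np.float64(247.7)) 32 [263, 245, 7, 8] [ 0.5286 -0.1417  0.062 ]
(np.float64(295.3), np.float64(251.0)) 36 [292, 248, 8, 9] [ 0.5154 -0.0778  0.062 ]
(np.float64(317.2), np.float64(259.4)) 38 [314, 256, 8, 9] [ 0.5247 -0.0232  0.062 ]
(np.float64(331.6), np.float64(273.3)) 42 [328, 270, 8, 9] [0.5559 0.0208 0.062 ]
(np.float64(338.8), np.float64(295.2)) 47 [335, 292, 9, 9] [0.6118 0.0563 0.062 ]
side
(np.float64(337.7), np.float64(216.6)) 24 [335, 215, 6, 5] [0.6068 0.0576 0.062 ]
(np.float64(317.9), np.float64(260.0)) 24 [315, 258, 7, 5] [ 0.5093 -0.0802  0.062 ]
(np.float64(335.0), np.float64(277.8)) 24 [332, 276, 7, 5] [ 0.5217 -0.145   0.062 ]
wrist
(np.float64(256.8), np.float64(146.2)) 12 [253, 143, 9, 6] [0.6019 0.0487 0.062 ]
(np.float64(152.2), np.float64(240.3)) 119 [144, 233, 18, 17] [ 0.5169 -0.0228  0.062 ]
(np.float64(151.8), np.float64(305.9)) 227 [142, 297, 20, 19] [ 0.5097 -0.079   0.062 ]
```

Run:
```python
from h import *
arm.move_gripper(0.0)
arm.goto([0.665,-0.03,0.27],monitor.get_orientation())
p=monitor.get_position();o=monitor.get_orientation()
im=camera("wrist");cv2.imwrite("pics/wrist1.png",im);np.save("w1.npy",[p,o])
print(monitor.get_time_s(),p,o,R.from_rotvec(o).as_matrix().round(3),monitor.get_finger_gap(),monitor.get_ft_force())
```

```text
1.35 [ 0.66592535 -0.03104936  0.27172043] [ 1.21170473  1.20591273 -1.20822936] [[ 0.003  1.    -0.002]
 [-0.    -0.002 -1.   ]
 [-1.     0.003  0.   ]] -0.0011685506488724256 [ 0.44833962  0.49186047 -0.74917429]
```

View pics/wrist1.png

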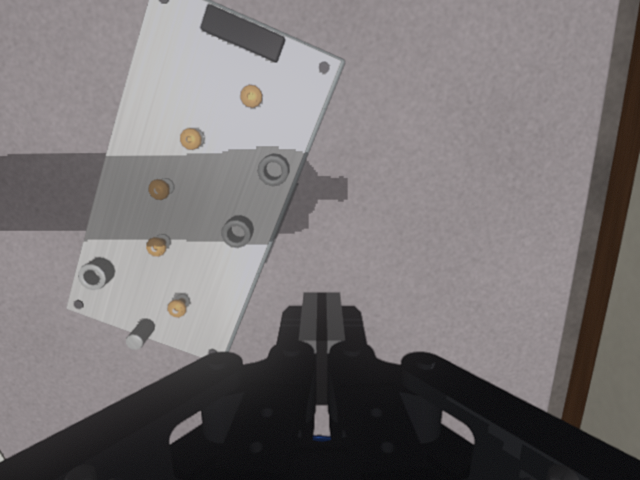

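The wrist view now shows all the pins: pin 5 (251,97), 4 (190,139), 3 (158,189), 2 (156,247), 1 (177,308). The post top is at (135,340), and the bushings are at (237,232), (273,170) and (94,275). I'll refine these with local masks.

Run:
```python
from h import *
im=cv2.imread("pics/wrist1.png");p,o=np.load("w1.npy")
hsv=cv2.cvtColor(im,cv2.COLOR_BGR2HSV)
m=cv2.inRange(hsv,(5,60,40),(35,255,255))
W=[]
for u,v in [(177,308),(156,247),(158,189),(190,139),(251,97)]:
    s=m[v-18:v+19,u-18:u+19]
    cs,_=cv2.findContours(s,cv2.RETR_EXTERNAL,cv2.CHAIN_APPROX_NONE)
    c=max(cs,key=cv2.contourArea);M=cv2.moments(c);(cx,cy),r=cv2.minEnclosingCircle(c)
    uv=(M["m10"]/M["m00"]+u-18,M["m01"]/M["m00"]+v-18)
    w=cast("wrist",uv,.061,p,o);W.append(w[:2])
    print(np.round(uv,1),cv2.contourArea(c),(round(cx+u-18,1),round(cy+v-18,1),round(r,1)),w.round(4))
th,t,M,res=fit(W);print(np.degrees(th),t,"\n",res.round(4))
F=LOC@M.T+t;print(F.round(4)); np.save("fit.npy",F)
for n,uv,z in [("post",(135,341),.078),("b1",(237,232),.064),("b2",(273,169),.064),("b3",(93,274),.064),("conn",(243,33),.054)]:
    w=cast("wrist",uv,z,p,o)[:2];print(n,w.round(4),"jig",((w-t)@M).round(4),"dist pins",np.linalg.norm(F-w,axis=1).round(3))
# reprojection check in scene/side with z .062
for n in("scene","side"):
    c,Rm,e=pose(n)
    for f in F:
        q=Rm.T@(np.r_[f,.062]-e);u=q[:2]/q[2];u=u*(1+c["k1"]*(u@u));print(n,(c["mtx"][[0,1],[0,1]]*u+c["mtx"][:2,2]).round(1))
```

```text
[176.6 307.9] 227.0 (176.6, 307.9, 9.0) [ 0.5224 -0.1434  0.061 ]
[155.8 246.5] 260.0 (155.7, 246.4, 9.9) [ 0.5092 -0.0795  0.061 ]
[158.5 189.2] 292.0 (158.5, 189.0, 10.4) [ 0.518  -0.0249  0.061 ]
[190.3 138.6] 315.0 (190.4, 138.6, 10.7) [0.5512 0.0198 0.061 ]
[250.9  95.8] 339.5 (250.6, 95.9, 11.2) [0.6062 0.0551 0.061 ]
157.13729502395645 [ 0.54029903 -0.03408286] 
 [[-0.0001 -0.0003]
 [-0.0001 -0.0001]
 [ 0.0001  0.0001]
 [-0.      0.0001]
 [ 0.0001  0.0002]]
[[ 0.5223 -0.1437]
 [ 0.5092 -0.0796]
 [ 0.5182 -0.0248]
 [ 0.5511  0.0199]
 [ 0.6062  0.0553]]
post [ 0.4842 -0.1705] jig [-0.0013  0.1475] dist pins [0.047 0.094 0.15  0.202 0.257]
b1 [ 0.5879 -0.0647] jig [-0.0557  0.0098] dist pins [0.103 0.08  0.08  0.092 0.121]
b2 [ 0.6233 -0.0069] jig [-0.0659 -0.0573] dist pins [0.17  0.135 0.107 0.077 0.065]
b3 [ 0.446  -0.1061] jig [0.0589 0.103 ] dist pins [0.085 0.069 0.109 0.164 0.227]
conn [0.6008 0.1059] jig [-0.0014 -0.1525] dist pins [0.262 0.207 0.155 0.099 0.051]
scene [266.6 245.9]
scene [295.7 249.2]
scene [317.6 257.5]
scene [332.  271.8]
scene [339.3 293.2]
side [335.  277.3]
side [317.7 259.8]
side [313.1 244.1]
side [320.6 230. ]
side [337.8 217.1]
```

The three views agree and the fit residual is under 0.5 mm. The post-to-pin-1 distance measures 47 mm against 49 mm given. The bushings are at least 65 mm from every pin. Now I'll press pin 1, guarded by force.

Run:
```python
from h import *
F=np.load("fit.npy");x,y=F[0]
o=np.array([1,1,-1])*2*np.pi/3/np.sqrt(3)
arm.goto([x,y,0.115],o)
print(arm.move_l([x,y,0.085],0.04,stop_force=2.5)); arm.dwell(.2)
print(monitor.get_time_s(),monitor.get_position(),monitor.get_ft_force())
f0=monitor.get_ft_force()
z=0.080
while z>0.0685:
    s=arm.move_l([x,y,z],0.02,stop_force=2.5); 
    f=monitor.get_ft_force()-f0
    print(round(z,4),s,monitor.get_position().round(4),f.round(2))
    if s or f[2]>2.3: break
    z-=0.001
cv2.imwrite("pics/side1.png",camera("side")[180:340,240:400].repeat(4,0).repeat(4,1)) if 0 else None
arm.dwell(.15);print(monitor.get_time_s(),monitor.get_position(),monitor.get_ft_force()-f0)
```

```text
False
3.4 [ 0.52253365 -0.14375183  0.08534006] [ 1.05592347  0.19681996 -0.12143388]
0.08 False [ 0.5221 -0.1437  0.0797] [-0.5   0.44  0.12]
0.079 False [ 0.5223 -0.1437  0.079 ] [-1.23 -0.76  0.61]
0.078 False [ 0.5223 -0.1437  0.0779] [-1.64 -0.27 -0.09]
0.077 False [ 0.5222 -0.1437  0.0769] [-0.73 -0.88  0.19]
0.076 False [ 0.5222 -0.1437  0.0759] [-1.28 -0.58  0.99]
0.075 False [ 0.5222 -0.1437  0.0749] [-1.26 -0.12 -0.6 ]
0.074 False [ 0.5222 -0.1437  0.0739] [-0.69  0.42 -0.27]
0.073 False [ 0.5222 -0.1437  0.0729] [-1.12 -1.    0.25]
0.072 False [ 0.5222 -0.1437  0.0719] [-0.58 -0.94  0.57]
0.071 False [ 0.5222 -0.1437  0.0709] [-0.94 -0.43  0.83]
0.07 False [ 0.5222 -0.1437  0.0699] [-1.33 -0.49  0.31]
0.069 False [ 0.5222 -0.1437  0.0689] [-0.3  -1.    0.72]
6.7 [ 0.52230785 -0.14371893  0.06903228] [-0.41882674  0.47015531  0.48978376]
```

Run:
```python
from h import *
print(arm.tip_reach,monitor.get_finger_gap())
a=[]
for i in range(10): a.append(monitor.get_ft_force()); arm.dwell(.02)
print(np.mean(a,0),np.std(a,0),monitor.get_time_s())
for n,(u,v) in {"side":(335,270),"scene":(266,246)}.items():
    im=camera(n);cv2.imwrite(f"pics/{n}1.png",cv2.resize(im[v-45:v+45,u-60:u+60],(800,600),interpolation=cv2.INTER_CUBIC))
```

```text
0.008 -0.002207887176857489
[0.18604763 0.08569122 0.17051307] [0.35787822 0.42170185 0.37841806] 6.8667
```

View pics/side1.png

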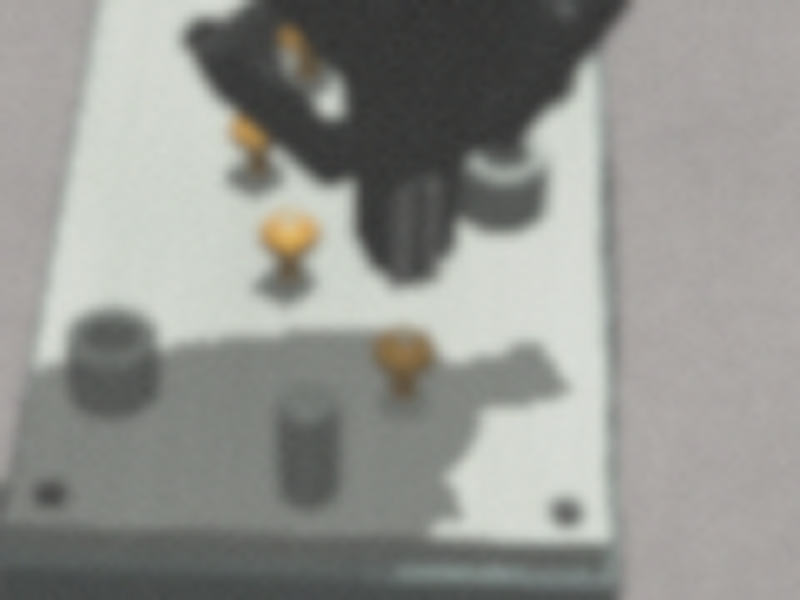

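View pics/scene1.png

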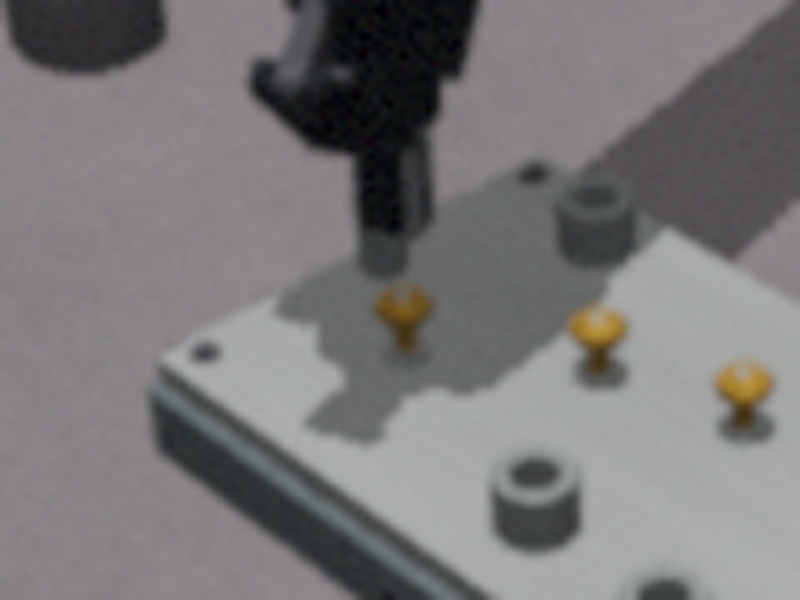

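The fingertip does not touch pin 1. In the side view it appears about 9 px above the pin head, and in the scene view about 3 px up and left. I'll triangulate the tip.

Run:
```python
from h import *
def tri(a,b):
    A=np.zeros((3,3));B=np.zeros(3);L=[]
    for n,uv in (("side",a),("scene",b)):
        e=pose(n)[2];d=cast(n,uv,0.,)-e;d/=np.linalg.norm(d);P=np.eye(3)-np.outer(d,d);A+=P;B+=P@e;L.append((e,P))
    x=np.linalg.solve(A,B);return x.round(4),[round(float(np.linalg.norm(P@(x-e))),4) for e,P in L]
cs=lambda u,v:(335-60+u/6.667,270-45+v/6.667)
cc=lambda u,v:(266-60+u/6.667,246-45+v/6.667)
print("tip",tri(cs(405,280),cc(385,268)))
print("pin1",tri(cs(403,345),cc(405,297)))
print("pin2",tri(cs(289,232),cc(598,325)))
print("post",tri(cs(308,398),(264-0,229)))
print("bush3",tri(cs(115,330),cc(596,192)))
```

```text
tip (array([ 0.5281, -0.1421,  0.0821]), [0.0044, 0.0044])
pin1 (array([ 0.523 , -0.1433,  0.0633]), [0.0004, 0.0004])
pin2 (array([ 0.5105, -0.0792,  0.0615]), [0.0001, 0.0001])
post (array([ 0.4839, -0.1692,  0.0754]), [0.0006, 0.0006])
bush3 (array([ 0.4453, -0.109 ,  0.0644]), [0.0004, 0.0004])
```

Run:
```python
from h import *
for v in (275,283,290):
    uv=(335-60+405/6.667,270-45+v/6.667)
    for z in (.055,.061,.066,.07,.075,.08,.085): print("side",v,z,cast("side",uv,z).round(4))
for v in (262,270,278):
    uv=(266-60+385/6.667,246-45+v/6.667)
    for z in (.055,.061,.066,.07,.075,.08,.085): print("scene",v,z,cast("scene",uv,z).round(4))
print(R.from_rotvec(monitor.get_orientation()).as_matrix().round(3))
```

```text
side 275 0.055 [ 0.5395 -0.1037  0.055 ]
side 275 0.061 [ 0.5367 -0.1106  0.061 ]
side 275 0.066 [ 0.5343 -0.1165  0.066 ]
side 275 0.07 [ 0.5324 -0.1211  0.07  ]
side 275 0.075 [ 0.5301 -0.1269  0.075 ]
side 275 0.08 [ 0.5278 -0.1327  0.08  ]
side 275 0.085 [ 0.5254 -0.1385  0.085 ]
side 283 0.055 [ 0.538  -0.1073  0.055 ]
side 283 0.061 [ 0.5353 -0.1142  0.061 ]
side 283 0.066 [ 0.5329 -0.12    0.066 ]
side 283 0.07 [ 0.5311 -0.1246  0.07  ]
side 283 0.075 [ 0.5288 -0.1304  0.075 ]
side 283 0.08 [ 0.5264 -0.1362  0.08  ]
side 283 0.085 [ 0.5241 -0.142   0.085 ]
side 290 0.055 [ 0.5368 -0.1105  0.055 ]
side 290 0.061 [ 0.534  -0.1174  0.061 ]
side 290 0.066 [ 0.5317 -0.1231  0.066 ]
side 290 0.07 [ 0.5299 -0.1277  0.07  ]
side 290 0.075 [ 0.5276 -0.1335  0.075 ]
side 290 0.08 [ 0.5253 -0.1392  0.08  ]
side 290 0.085 [ 0.5229 -0.145   0.085 ]
scene 262 0.055 [ 0.4975 -0.1638  0.055 ]
scene 262 0.061 [ 0.5048 -0.1597  0.061 ]
scene 262 0.066 [ 0.5108 -0.1563  0.066 ]
scene 262 0.07 [ 0.5156 -0.1535  0.07  ]
scene 262 0.075 [ 0.5217 -0.1501  0.075 ]
scene 262 0.08 [ 0.5277 -0.1466  0.08  ]
scene 262 0.085 [ 0.5337 -0.1432  0.085 ]
scene 270 0.055 [ 0.5016 -0.1617  0.055 ]
scene 270 0.061 [ 0.5088 -0.1576  0.061 ]
scene 270 0.066 [ 0.5148 -0.1542  0.066 ]
scene 270 0.07 [ 0.5196 -0.1515  0.07  ]
scene 270 0.075 [ 0.5256 -0.148   0.075 ]
scene 270 0.08 [ 0.5316 -0.1446  0.08  ]
scene 270 0.085 [ 0.5376 -0.1412  0.085 ]
scene 278 0.055 [ 0.5057 -0.1596  0.055 ]
scene 278 0.061 [ 0.5129 -0.1556  0.061 ]
scene 278 0.066 [ 0.5188 -0.1522  0.066 ]
scene 278 0.07 [ 0.5236 -0.1494  0.07  ]
scene 278 0.075 [ 0.5296 -0.146   0.075 ]
scene 278 0.08 [ 0.5355 -0.1426  0.08  ]
scene 278 0.085 [ 0.5415 -0.1392  0.085 ]
[[ 0.  1. -0.]
 [ 0. -0. -1.]
 [-1.  0. -0.]]
```

Run:
```python
from h import *
im=camera("wrist");cv2.imwrite("pics/wrist2.png",im)
```

```text
(no output)
```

View pics/wrist2.png

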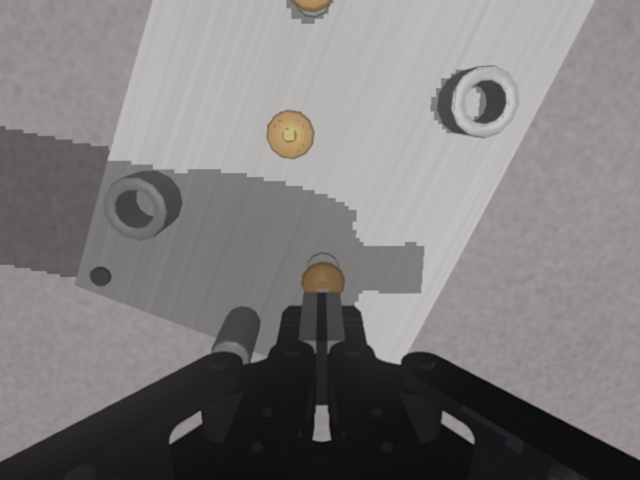

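The two views put the fingertip at about z = 0.08, centred on pin 1. It sits well behind where tip_reach suggests with the jaws shut, so the pin is still untouched. I'll keep descending slowly with the force guard.

Run:
```python
from h import *
F=np.load("fit.npy");x,y=F[0]
s=arm.move_l([x,y,0.051],0.012,stop_force=2.8)
a=[]
for i in range(6): a.append(monitor.get_ft_force()); arm.dwell(.02)
print(s,monitor.get_position(),np.mean(a,0),monitor.get_time_s())
```

```text
False [ 0.52234304 -0.14368943  0.05106678] [-0.19086341 -0.28586636  0.06511544] 8.7667
```

Run:
```python
from h import *
o=[]
for n,(u,v) in {"side":(335,270),"scene":(266,246)}.items():
    im=camera(n);o.append(cv2.resize(im[v-30:v+30,u-20:u+20],(400,600),interpolation=cv2.INTER_CUBIC))
cv2.imwrite("pics/both3.png",np.hstack(o))
```

```text
(no output)
```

View pics/both3.png

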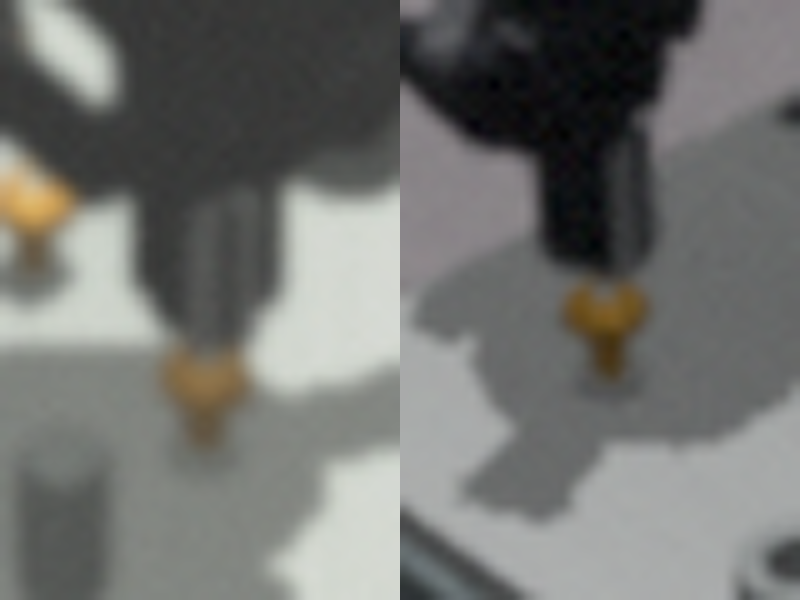

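The tip is now right at the top of the pin in both views. I'll go down further under the guard.

Run:
```python
from h import *
F=np.load("fit.npy");x,y=F[0]
def f():
    a=[]
    for i in range(5): a.append(monitor.get_ft_force()); arm.dwell(.02)
    return np.mean(a,0).round(2)
for z in (.049,.047,.045,.043):
    s=arm.move_l([x,y,z],0.012,stop_force=2.0);g=f()
    print(s,monitor.get_position()[2].round(4),g,monitor.get_time_s())
    if s or g[2]>1.5: break
```

```text
False 0.0489 [ 0.05 -0.2   0.08] 9.2667
False 0.047 [-0.06 -0.12  0.14] 9.6667
False 0.045 [-0.29  0.18 -0.16] 10.0667
False 0.0431 [0.11 0.05 0.95] 10.4667
```

```bash
cat >> h.py <<'E'
def f(n=6):
    a=[]
    for i in range(n): a.append(monitor.get_ft_force()); arm.dwell(.02)
    return np.mean(a,0).round(2)
def both(name,u,v,u2,v2):
    o=[]
    for n,(a,b) in {"side":(u,v),"scene":(u2,v2)}.items():
        im=camera(n);o.append(cv2.resize(im[b-30:b+30,a-20:a+20],(400,600),interpolation=cv2.INTER_CUBIC))
    cv2.imwrite("pics/"+name,np.hstack(o))
E
python3 - <<'E'
from h import *
F=np.load("fit.npy");x,y=F[0]
for z in (.042,.041,.040):
    s=arm.move_l([x,y,z],0.012,stop_force=2.5);g=f()
    print(s,monitor.get_position()[2].round(4),g,monitor.get_time_s())
    if s or g[2]>2.4: break
both("both4.png",335,270,266,246)
E
```

```text
False 0.0421 [ 0.27 -0.11  1.41] 10.8167
False 0.0411 [ 0.56 -0.06  1.81] 11.1667
False 0.0401 [ 0.34 -0.09  2.55] 11.5167
```

View pics/both4.png

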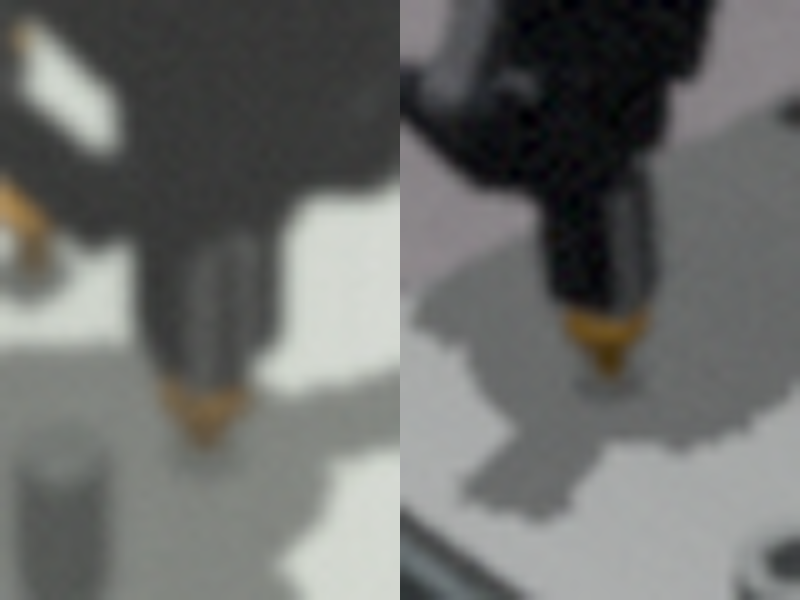

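The pin is pressing: the slope is about 0.45 N/mm, the stem shortens in both views, and contact is at TCP z ≈ 0.043. I'll press to about 4 mm, release, check, and do the same on pin 2.

```bash
cat >> h.py <<'E'
def press(i,zb=.039):
    x,y=np.load("fit.npy")[i]
    if i:
        arm.move_l([x,y,.062],0.08)
        arm.move_l([x,y,.048],0.03,stop_force=3)
    arm.dwell(.1);g0=f()
    s=arm.move_l([x,y,zb],0.012,stop_force=4.0);g=f(10)
    print(i+1,s,monitor.get_position().round(4),g0,g,monitor.get_time_s())
    arm.move_l([x,y,.048],0.02);arm.move_l([x,y,.062],0.05)
    arm.dwell(.15);print("  after",f(),monitor.get_time_s())
E
python3 - <<'E'
from h import *
press(0);both("r1.png",335,270,266,246)
press(1);both("r2.png",318,258,295,250)
im=cv2.imread
cv2.imwrite("pics/r12.png",cv2.resize(np.hstack([im("pics/r1.png"),im("pics/r2.png")]),(800,300)))
E
```

```text
1 False [ 0.5224 -0.1437  0.0391] [ 0.66 -0.17  2.17] [ 0.84 -0.03  2.64] 12.2333
  after [-0.19 -0.21 -0.28] 13.5167
2 False [ 0.5093 -0.0796  0.0391] [0.1  0.13 0.02] [-0.49  0.26  3.27] 16.4667
  after [-0.21  0.28  0.09] 17.75
```

View pics/r12.png

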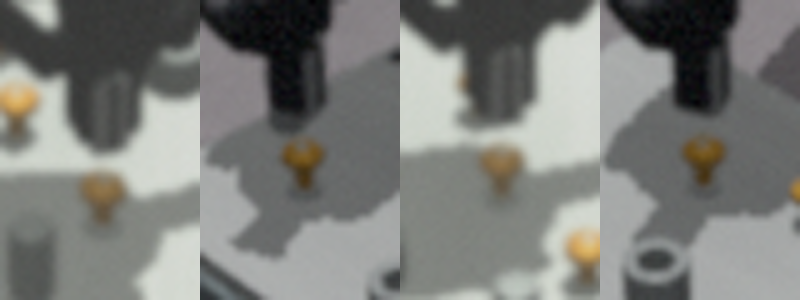

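Pins 1 and 2 both sprang back, and the peak forces of 2.6 and 3.3 N correspond to about 3.3 to 4.5 mm of travel. Next are pins 3 to 5.

Run:
```python
from h import *
for i in (2,3,4): press(i)
x,y=np.load("fit.npy")[4]
arm.move_l([x,y,.12],0.15)
arm.goto([.665,-.03,.27],monitor.get_orientation());arm.dwell(.2)
p=monitor.get_position();o=monitor.get_orientation();im=camera("wrist");cv2.imwrite("pics/wrist9.png",im);np.save("w9.npy",[p,o])
s=camera("scene");cv2.imwrite("pics/scene9.png",s);cv2.imwrite("pics/side9.png",camera("side"))
print(monitor.get_time_s(),p,f())
m=cv2.inRange(cv2.cvtColor(im,cv2.COLOR_BGR2HSV),(5,60,40),(35,255,255));W=[]
for u,v in [(177,308),(156,247),(158,189),(190,139),(251,97)]:
    cs,_=cv2.findContours(m[v-18:v+19,u-18:u+19],cv2.RETR_EXTERNAL,cv2.CHAIN_APPROX_NONE)
    M=cv2.moments(max(cs,key=cv2.contourArea));W.append(cast("wrist",(M["m10"]/M["m00"]+u-18,M["m01"]/M["m00"]+v-18),.061,p,o)[:2])
print((np.array(W)-np.load("fit.npy")).round(4),np.degrees(fit(W)[0]))
```

```text
3 False [ 0.5183 -0.0248  0.0391] [0.43 0.05 0.29] [-0.57 -0.02  2.66] 20.575
  after [ 0.03 -0.1  -0.12] 21.8583
4 False [0.5512 0.0199 0.0391] [ 0.06 -0.2   0.35] [-0.62  0.11  2.64] 24.5833
  after [ 0.2   0.07 -0.02] 25.8667
5 False [0.6063 0.0553 0.0391] [ 0.04 -0.08  0.08] [-0.66 -0.05  2.72] 28.7167
  after [ 0.01 -0.12  0.06] 30.0
31.6417 [ 0.66386107 -0.02841593  0.26779253] [ 0.21 -0.01 -0.26]
[[ 0.0001  0.0004]
 [ 0.0002  0.0002]
 [-0.0001 -0.0001]
 [ 0.0001 -0.    ]
 [-0.0001 -0.0001]] 157.13752829750274
```

View pics/wrist9.png

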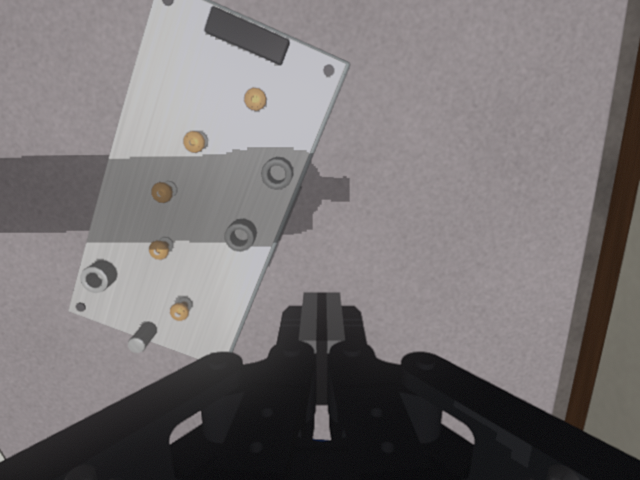

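View pics/scene9.png

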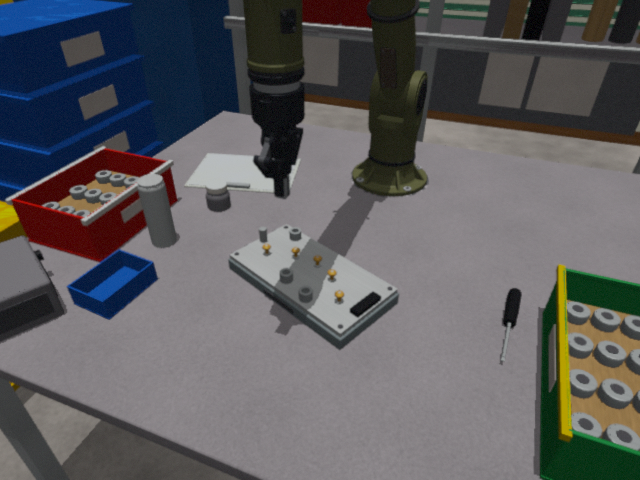

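In the wrist and scene views all five pins are up. The jig has moved less than 0.5 mm, the bushings and everything else look unmoved, and the hand is clear. Handing in.

Run:
```python
from cell import arm,monitor
arm.job_done();print(monitor.get_time_s())
```

```text
the job is handed in; nothing more can be done
the job is handed in; nothing more can be done
```

I pressed all five pins once each with the shut fingertips, from the steel-post end to the connector end. No pin stuck, and I handed the job in at about 32 s.

- **Travel:** Each press went to TCP z = 0.039, about 4 mm below contact. Peak forces were 2.6–3.3 N, which fits 3–4.5 mm of travel and is well short of the 7 N stop.
- **Spring-back:** After each press I lifted clear and the force returned to about zero before I moved on. The final pictures show all pins up.
- **Jig and other objects:** The final fit of the pin positions matched the first to under 0.5 mm, with the same yaw. The bushings and the other objects look unmoved by eye, and the hand is clear.

**Mismatch with the given data:** with the jaws shut, the fingertips stood about 22 mm behind the TCP, not 8 mm ahead as `arm.tip_reach` says. I found contact on pin 1 by a stepwise descent checked with the force reading and pictures. That pin was pressed in several small steps, all in one downward motion.

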